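# Close an instrument case on its dowels and hold it pressed on a sprung stand

### The arm

A 6-joint arm with a two-finger parallel gripper is mounted at the origin on the work surface. World frame = base frame: x ahead of the robot, y to its left, z up, the work surface at z = 0. Lengths are in m, angles in rad, forces in N, time in s.
With the tool pointing down it reaches from about 0.375 to 0.925 m from the base axis. Payload 5.7 kg.
Tool frame: the origin (TCP) lies at the very end of the fingers, on their centre line; the grasp point (between the pads) lies env.tcp_to_grasp behind it (env.tcp_to_grasp is the distance from the TCP to the grasp point, in m); z points along the fingers, y is the line along which they close (so a half turn about z gives the same grasp; the last joint's range is limited). The gripper opens to 85 mm and grips with 20 to 120 N. Pads are 22 mm wide; open, the fingers measure 114 mm over their backs; the gripper's body (76 mm by 85 mm) begins 54 mm behind the grasp point. The pads swing forward as they close: fully open they stand 13 mm farther back than shut.
Start: joints at [1.099, 0.359, 1.51, -0, 1.272, -0.115], TCP at [0.21, 0.562, 0.231] pointing down, gripper open.
Joint ranges: [-2.97, 2.97], [-1.01, 2.36], [0.21, 2.38], [-0.96, 4.11], [0.2, 2.71], [-2.98, 2.98]. Speed limits (rad/s): [2.39, 2.39, 3.14, 3.14, 3.14, 3.14].

### API

Orientations are given as a unit quaternion [x, y, z, w].
In Python, from plant import observe, read_camera, env gives the robot as it stands. The module is installed in compiled form; this text tells all that it offers.
- The arm moves only by the shell command python3 -m pendant 'ROWS' [FORCE]. ROWS is JSON, a list of rows, each a list of 7 numbers: the turn, a rotation vector about the tool's x, y, z in rad, then the shift along the tool's x, y, z in cm, then the closure, from 0 (fully open) to 1 (shut). In form: [[rx, ry, rz, x, y, z, jaw], ...]. A call has 1 to 10 rows; each row shifts and turns the commanded pose from where the row before left it, along the tool's axes as they then stand; what a row does not reach is not made up. A row lasts 1/8 s, in which the tool goes at most 62.5 mm and 10.7 degrees, less where a joint would pass 70% of its speed; a pose out of reach is approached as far as the arm can. A call is refused whole if a number of a shift passes 6.25 or a number of a turn 0.188, either way. A call with a gripper value outside its range is refused whole. The fingers move at their own pace and stop on an object; FORCE is the grip in N (left out, the last holds). Time passes only in rows, so rows that do not move let the fingers close. It gives the time, the measured TCP pose, the force, the opening and the grip force at its end, in the units of the state.
- observe(): the state, without advancing time (a new reading comes with each control period).
- read_camera(name): name is "scene" or "top" or "wrist"; returns a dict with "pixels" (480x640x3 uint8, red, green, blue), "camera_matrix" (3x3 intrinsics, pixels), "k1" (the pictures are not rectified: a ray, as slopes to the right and down, at radius r is drawn at 1 + k1 r^2 times it, then the intrinsics apply), "rvec" (rotation vector, rad) and "tvec" (3), from world to camera coordinates, as OpenCV has them; the wrist camera has in their place "tool_from_camera" (4x4, takes a point from camera to tool coordinates, whose origin is the TCP and whose axes are the flange's). Camera axes: x right, y down, z forward; pixel columns grow to the right and rows downward; lengths in m; the calibration is good to about 2 mm. A picture is of the moment at which its call begins: read the wrist's pose just before it. There is no depth.
- env.close_job(): hands the job in; it is judged then, once.
The state is a dict: "time_s": time; "qpos": joint angles; "joint_vel": joint speeds; "joint_efforts": joint torques, N m; "position": TCP position; "tool_rot": TCP orientation; "wrist_force": force on the tool from outside, world axes, zero at the start; "ft_torque": the same for the moment, N m; "grip_width": opening from 0.0 (shut) to 1.0 (fully open); "grasp_force": force on a finger pad.
Only numpy, scipy, OpenCV 4.12 (cv2) and the standard library are available. Lean on these libraries where they do the work, as an engineer would, in place of code of your own. Each camera call takes 0.05 s, during which the arm holds its last target. There are 200 camera calls.

### The job

Slide the lid of the instrument case straight out of the open end of its holder, then set it on the lower half waiting in the steel stand so that both dowels pass through their matching holes and the lid lies flush. Press the closed case down until the sprung lower half has sunk about half-way through its travel, not onto its stop, and keep holding it there: finish while still gripping the lid's handle and pressing. Leave the spray bottle, the steel bowl and the small amber jar where they stand.

Things in the scene. Friction and masses are not known exactly. Their poses are not given: they have to be found in the camera images.
- holder: Grey plastic holder fixed to the table. Its channel runs along x: open at -x (robot side, end at x = -61 mm), stop at +x. Origin on the table mid-channel. Floor 6 mm thick, width 69 mm. Lips (z 16.5 to 20.5 mm, 48 mm apart) overhang the lid's long edges by 8 mm with 2.5 mm of air above its plate: slide the lid 125 mm or more along -x, level, before lifting.
- lid: Loose lid, 0.2 to 0.4 kg: aluminium plate 110 x 64 x 8 mm with a bridge handle. Origin at the centre of the plate's underside; x along its length, z up. Two through holes on the long centre line: 14 mm wide at x = -41 mm, 10 mm at x = +41 mm. It starts flat in the holder, its x within 1 degree of the holder's x and its origin within 12 mm of the holder's.
- lid_grip (a point): Centre of the lid's handle bar, 40 mm above the plate's underside; axes as the lid's. The black bar is 50 mm long along x, 16 mm thick along y (grip it across y) and 24 mm high, on two round posts; its underside is 20 mm above the top of the plate.
- lid_under (a point): Centre of the underside of the lid plate; axes as the lid's.
- lid_big_hole (a point): Centre of the lid's larger (14 mm) hole, at the underside of the plate, 41 mm along the lid's -x from its centre.
- stand: Steel stand fixed to the table, an open tray 140 x 94 mm with rims 36 mm high, in which the lower half of the case is carried on springs. Origin on the table under its centre; x along its length (the same direction as the lower half's x), z up.
- seat (a point): Centre of the rim plane of the lower half (open aluminium box 110 x 64 x 34 mm), where the lid's underside lies when flush; 56 mm above the table when up, sinks with lower. x along its length. Two steel dowels rise 14 mm above it, tapered over the last 3 mm: 12 mm thick at x = -41 mm, 8 mm at x = +41 mm. The lid fits only with its x the same way as this x.
- big_dowel (a point): Foot of the thicker (12 mm) dowel, in the rim plane, 41 mm along -x from the seat.
- lower (a joint): How far the sprung lower half has sunk, in m: 0 up (the lid's weight alone does not move it), hard stop at 0.014. Pressing starts to move it at about 2 to 4 N beyond the lid's weight, then 0.9 N per mm; about 9 N at the middle of its travel.
- spray: Bystander: white spray bottle, 56 mm across, 140 mm tall, origin at its underside. Leave alone.
- bowl: Bystander: steel bowl, 100 mm across, 40 mm high, origin at its underside. Leave alone.
- oil: Bystander: small amber jar, 40 mm across, 60 mm tall, origin at its underside. Leave alone.
Not all that is in view belongs to the job. There is more than one size of the holder; the one meant has the size given above. Leave any pink look-alike of the stand alone.

How it is judged:
By the outcome, as a careful person would: the job done as asked, in the order asked, and still so for the second after the job is handed in, while the arm keeps its last pose, push and grip.
It also fails if it takes over 53 s, if anything falls off the work surface, if the arm or the gripper's body presses on something with over 40 N, if the wrist force passes 120 N, or if a joint passes its speed limit or range.

## Working session

There is one attempt and no reset: what is moved stays moved. The work goes in short steps, Python scripts to look and compute and a shell command to move; the robot and the scene stay as the last step left them, time stands still between calls to the robot, and variables do not carry over. Pictures are saved under pics/ and viewed, at most 10 in all, crops included, and the job is handed in when it is done.

```bash
mkdir -p pics
cat > h.py <<'E'
import numpy as np, cv2
from scipy.spatial.transform import Rotation as R
from plant import observe, read_camera, env
def cam(name):
    o=observe(); c=read_camera(name)
    K=np.array(c["camera_matrix"]); 
    if name=="wrist":
        T=np.eye(4); T[:3,:3]=R.from_quat(o["tool_rot"]).as_matrix(); T[:3,3]=o["position"]
        W=T@np.array(c["tool_from_camera"])
    else:
        Rm=cv2.Rodrigues(np.array(c["rvec"],float))[0]; W=np.eye(4); W[:3,:3]=Rm.T; W[:3,3]=-Rm.T@np.array(c["tvec"]).ravel()
    return dict(img=np.ascontiguousarray(c["pixels"][:,:,::-1]),K=K,k1=float(c["k1"]),W=W)
def ray(c,uv):
    uv=np.atleast_2d(np.array(uv,float))
    d=cv2.undistortPoints(uv.reshape(-1,1,2),c["K"],np.array([c["k1"],0,0,0.])).reshape(-1,2)
    return np.c_[d,np.ones(len(d))]@c["W"][:3,:3].T
def onz(c,uv,z):
    d=ray(c,uv); p=c["W"][:3,3]; return p+d*((z-p[2])/d[:,2])[:,None]
def proj(c,P):
    M=np.linalg.inv(c["W"]); P=np.atleast_2d(P)
    return cv2.projectPoints(P.reshape(-1,1,3).astype(float),cv2.Rodrigues(M[:3,:3])[0],M[:3,3],c["K"],np.array([c["k1"],0,0,0.]))[0].reshape(-1,2)
def save(c,n): cv2.imwrite("pics/"+n+".png",c["img"])
E
python3 - <<'E'
from h import *
import pickle
np.set_printoptions(precision=3,suppress=True)
for n in("scene","top"):
    c=cam(n); save(c,n+"0"); pickle.dump(c,open(n+"0.pkl","wb")); print(n,c["W"][:3,3],c["W"][:3,2],c["K"][0,0],c["k1"])
o=observe();print(o,env.tcp_to_grasp)
E
```

```text
scene [1.139 0.717 0.718] [-0.489 -0.651 -0.58 ] 480.1295215175685 0.011186560413828841
top [ 0.459 -0.001  1.465] [ 0.091 -0.01  -0.996] 570.5841384459382 0.015361626661384133
{'time_s': 0.1, 'qpos': array([ 1.099,  0.359,  1.511,  0.   ,  1.273, -0.115]), 'joint_vel': array([-0.001, -0.   , -0.004,  0.001, -0.002, -0.   ]), 'joint_efforts': array([ -0.   , -52.865, -27.935,  -0.   ,   0.005,  -0.   ]), 'position': array([0.209, 0.562, 0.231]), 'tool_rot': array([ 0.177,  0.984, -0.001, -0.   ]), 'wrist_force': array([-0.263,  0.429,  0.091]), 'ft_torque': array([-0.013,  0.012, -0.041]), 'grasp_force': 0.0, 'grip_width': 0.9976135481614313} 0.0187
```

View pics/top0.png

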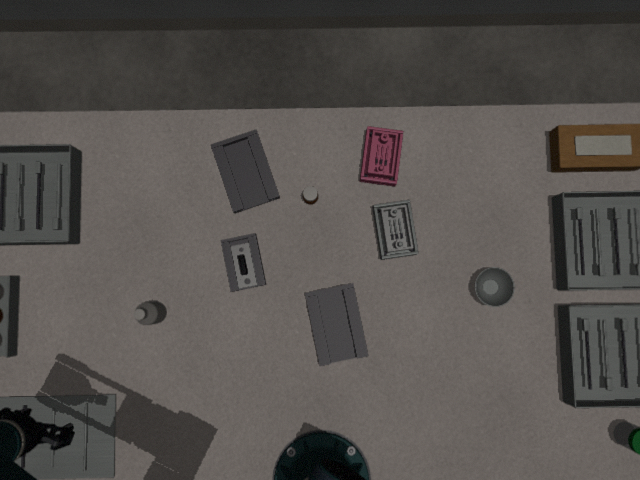

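View pics/scene0.png

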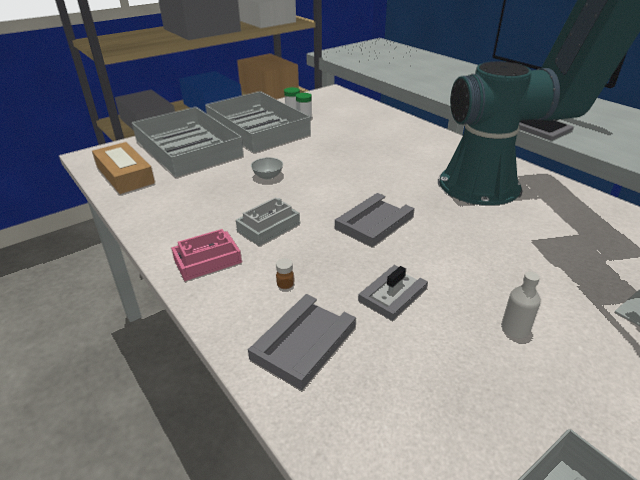

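The top view shows the lid with its black handle in the small holder at (243,263), and the steel stand at (395,230). The pink look-alike is at (382,155), spray at (150,313), bowl at (492,287) and jar at (310,195). I'll enlarge the holder and the stand.

Run:
```python
from h import *
import pickle
np.set_printoptions(precision=4,suppress=True)
c=pickle.load(open("top0.pkl","rb")); g=c["img"]
a=cv2.resize(g[222:302,205:285],(400,400),interpolation=cv2.INTER_CUBIC)
b=cv2.resize(g[190:270,355:435],(400,400),interpolation=cv2.INTER_CUBIC)
cv2.imwrite("pics/crop0.png",cv2.convertScaleAbs(np.hstack([a,b]),alpha=1.5))
# handle: dark blob
h=cv2.cvtColor(g,cv2.COLOR_BGR2GRAY)
m=np.zeros_like(h); m[240:285,225:262]=(h[240:285,225:262]<45)
n,l,s,ce=cv2.connectedComponentsWithStats(m); i=1+np.argmax(s[1:,4]); print(s[i],ce[i])
r=cv2.minAreaRect(np.argwhere(l==i)[:,::-1].astype(np.float32)); print(r)
print("handle top", onz(c,[ce[i]],.058), onz(c,cv2.boxPoints(r),.058))
for nm,uv,z in(("spray",(150,313),.07),("bowl",(492,287),.04),("oil",(310,195),.06),("emptyholder",(336,323),.02),("stand",(395,230),.056)): print(nm,onz(c,[uv],z))
```

```text
[237 255  11  20 140] [242.3929 264.4786]
((242.43170166015625, 264.5146179199219), (20.044952392578125, 7.054146766662598), 77.90524291992188)
handle top [[0.5348 0.1833 0.058 ]] [[0.5573 0.1968 0.058 ]
 [0.5607 0.1798 0.058 ]
 [0.5121 0.1697 0.058 ]
 [0.5088 0.1867 0.058 ]]
spray [[0.4206 0.4052 0.07  ]]
bowl [[ 0.4689 -0.4358  0.04  ]]
oil [[0.705  0.0141 0.06  ]]
emptyholder [[ 0.3858 -0.0457  0.02  ]]
stand [[ 0.6142 -0.1959  0.056 ]]
```

View pics/crop0.png

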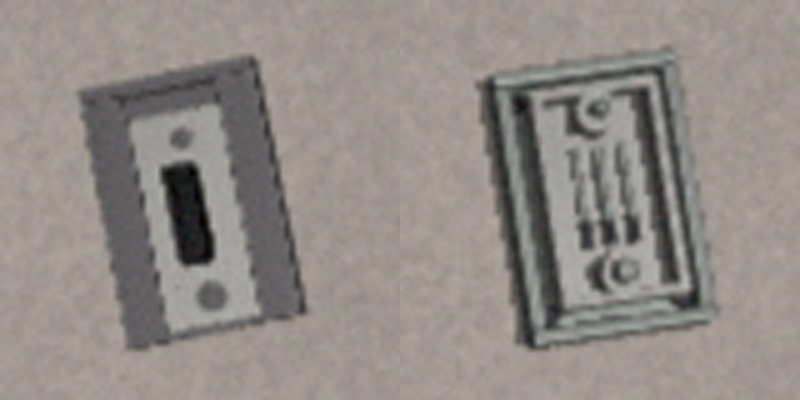

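The lid's larger hole faces the robot (its x points away), and the stand's thicker dowel also looks to be at the robot end. The two are nearly parallel, so I'll move over the lid for a close look.

```bash
cat >> h.py <<'E'
def go(p,yaw):
    "shift (cm, tool axes now) and turn (rotvec, tool axes now) to TCP p, tool down, tool y along yaw"
    o=observe(); A=R.from_quat(o["tool_rot"])
    y=np.array([np.cos(yaw),np.sin(yaw),0]); z=np.array([0,0,-1.]); B=R.from_matrix(np.c_[np.cross(y,z),y,z])
    print("shift cm",A.inv().apply(np.array(p)-o["position"])*100,"turn",(A.inv()*B).as_rotvec(),"t",o["time_s"])
E
python3 -m pendant '[[0,0,0,-4.4,-2.4,0,0],[0,0,0,-4.4,-2.4,0,0],[0,0,0,-4.4,-2.4,0,0],[0,0,0,-4.4,-2.4,0,0],[0,0,0,-4.4,-2.4,0,0],[0,0,0,-4.4,-2.4,0,0],[0,0,0,-4.4,-2.4,0,0],[0,0,0,-4.4,-2.4,0,0],[0,0,0,-4.4,-2.4,0,0],[0,0,0,-4.4,-2.4,0,0]]'
python3 -m pendant '[[0,0,-0.186,0,0,0,0],[0,0,-0.186,0,0,0,0],[0,0,-0.186,0,0,0,0],[0,0,0,0,0,0,0]]'
python3 - <<'E'
from h import *
import pickle
np.set_printoptions(precision=4,suppress=True)
c=cam("wrist"); save(c,"w1"); pickle.dump(c,open("w1.pkl","wb")); o=observe(); T=R.from_quat(o["tool_rot"]); print(c["W"],o["qpos"],c["K"][0,0]); go([.535,.183,.231],np.radians(101.5))
print(proj(c,[[.535,.183,.058],[.614,-.196,.056]]))
E
```

```text
time_s: 1.35
position: [0.5387, 0.1822, 0.231]
tool_rot: [0.177, 0.984, -0.0, -0.0]
wrist_force: [0.6, 0.1, -0.4]
grip_width: 0.998
grasp_force: 0.0
time_s: 1.85
position: [0.5377, 0.1835, 0.2309]
tool_rot: [-0.1, 0.995, -0.0, -0.0]
wrist_force: [0.3, -0.2, -0.1]
grip_width: 0.999
grasp_force: 0.0
[[-0.1989  0.9267  0.319   0.4545]
 [ 0.98    0.1881  0.0647  0.166 ]
 [-0.0001  0.3255 -0.9455  0.3743]
 [ 0.      0.      0.      1.    ]] [ 0.2074  0.314   1.5798 -0.0001  1.2486 -1.5607] 338.07714349765877
shift cm [ 0.2788 -0.     -0.0026] turn [-0.0001 -0.0008 -0.0034] t 1.9
[[326.6401 215.0854]
 [-47.3226 218.1164]]
```

View pics/w1.png

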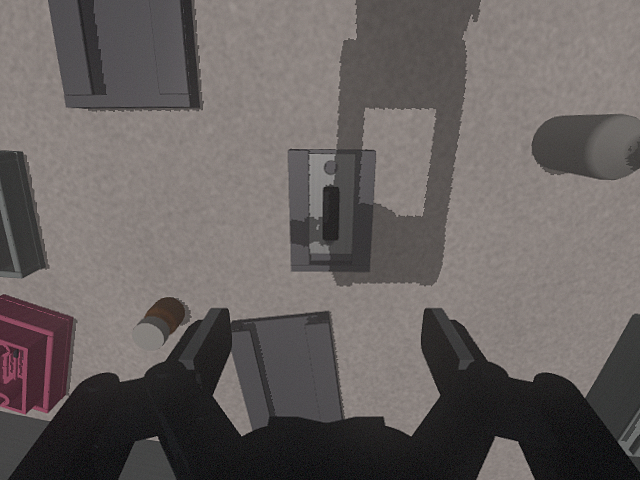

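The wrist view shows the handle at about (331,213), roughly aligned with the tool. The stand is out of view on the left. I'll descend and refine.

```bash
python3 -m pendant '[[0,0,0,0.3,0,4,0],[0,0,0,0,0,4,0],[0,0,0,0,0,0,0]]'
cat > meas.py <<'E'
from h import *
import sys
np.set_printoptions(precision=4,suppress=True)
def bar(c,guess,thr,z=.058):
    h=cv2.cvtColor(c["img"],cv2.COLOR_BGR2GRAY); u=proj(c,[guess])[0].astype(int)
    x0,y0=u-60; sub=h[max(y0,0):u[1]+60,x0:u[0]+60]; m=(sub<thr).astype(np.uint8)
    n,l,s,ce=cv2.connectedComponentsWithStats(m); i=min(range(1,n),key=lambda i:np.hypot(*(ce[i]-60))if s[i,4]>150 else 1e9)
    pts=np.argwhere(l==i)[:,::-1].astype(np.float32)+[x0,max(y0,0)]
    r=cv2.minAreaRect(pts.astype(np.float32)); q=onz(c,cv2.boxPoints(r),z)
    print("bar px",r,"area",s[i,4],"\n",q[:,:2],"ctr",q.mean(0), "sides",np.linalg.norm(q[1]-q[0]),np.linalg.norm(q[2]-q[1]))
E
python3 - <<'E'
from meas import *
import pickle
c=cam("wrist"); save(c,"w2"); pickle.dump(c,open("w2.pkl","wb"))
for t in(22,30,38): bar(c,[.535,.186,.058],t)
E
```

```text
time_s: 2.28
position: [0.5322, 0.1825, 0.1486]
tool_rot: [-0.099, 0.995, -0.0, -0.004]
wrist_force: [0.7, -0.2, 0.3]
grip_width: 0.999
grasp_force: 0.0
bar px ((323.0, 214.0), (0.0, 0.0), 0.0) area 1 
 [[0.5078 0.1748]
 [0.5078 0.1748]
 [0.5078 0.1748]
 [0.5078 0.1748]] ctr [0.5078 0.1748 0.058 ] sides 0.0 0.0
bar px ((323.0, 214.0), (0.0, 0.0), 0.0) area 1 
 [[0.5078 0.1748]
 [0.5078 0.1748]
 [0.5078 0.1748]
 [0.5078 0.1748]] ctr [0.5078 0.1748 0.058 ] sides 0.0 0.0
bar px ((332.0, 247.0), (68.0, 20.0), 90.0) area 1105 
 [[0.5072 0.1739]
 [0.5044 0.1879]
 [0.5564 0.1992]
 [0.5595 0.1843]] ctr [0.5319 0.1863 0.058 ] sides 0.014249936992240095 0.05326873079213744
```

View pics/w2.png

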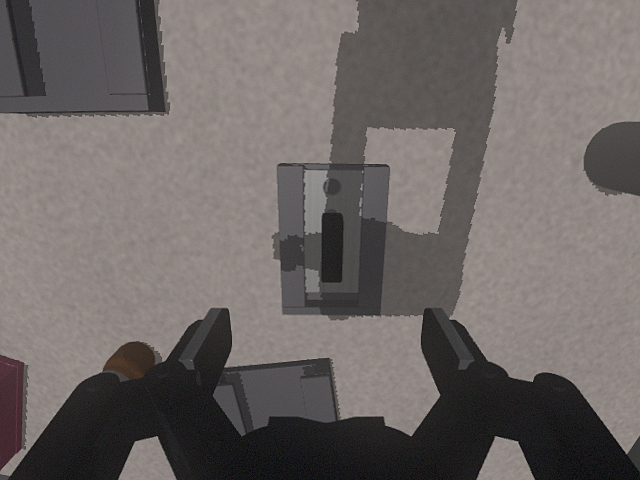

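The bar is at (332,247) and aligned with the image vertical. The pad tips at about (230,310) and (423,310) let me check the calibration of the gripper's midline.

Run:
```python
from meas import *
import pickle
c=pickle.load(open("w2.pkl","rb")); o=observe(); A=R.from_quat(o["tool_rot"])
for y in(-.0425,.0425): print(proj(c,o["position"]+A.apply([[0,y,-.013],[0.011,y,-.013],[-.011,y,-.013]])).ravel())
print(c["K"]); print(np.linalg.inv(c["W"])@np.r_[o["position"],1])
h=cv2.cvtColor(c["img"],cv2.COLOR_BGR2GRAY); print(h[315,195:250:3],h[315,410:460:3])
go([.5335,.187,.1486],np.radians(101.5))
```

```text
[232.026  331.5718 229.6327 309.9334 234.3356 352.1204]
[422.6247 331.5696 425.092  309.9357 420.2435 352.1144]
[[338.0771   0.     325.9435]
 [  0.     338.0771 241.1733]
 [  0.       0.       1.    ]]
[0.0006 0.0361 0.1621 1.    ]
[143 136 141 146  65  64  70  73  48  43  48  38 135 132 136 140 139 135
 135] [136 137  83 133 136  37  37  40  41  61  61  62  70  88 121 140 141]
shift cm [-0.0283  0.4172  0.1967] turn [-0.0001 -0.0032 -0.0017] t 2.325
```

```bash
python3 -m pendant '[[0,0,0,0,0.42,3,0],[0,0,0,0,0,3,0],[0,0,0,0,0,3,0],[0,0,0,0,0,3.3,0],[0,0,0,0,0,0,0],[0,0,0,0,0,0,0]]' 40
python3 - <<'E'
from meas import *
c=cam("wrist"); save(c,"w3"); go([.5335,.187,.0275],np.radians(101.5)); bar(c,[.5335,.187,.058],38)
E
```

```text
time_s: 3.08
position: [0.536, 0.1875, 0.0302]
tool_rot: [-0.1, 0.995, 0.0, 0.001]
wrist_force: [-0.4, 0.4, 0.4]
grip_width: 1.001
grasp_force: 0.0
shift cm [ 0.2653 -0.0008  0.2841] turn [-0.0001  0.0035  0.0001] t 3.125
bar px ((327.0, 336.0), (40.0, 110.0), 0.0) area 4141 
 [[0.5604 0.1836]
 [0.5086 0.174 ]
 [0.5056 0.1888]
 [0.5569 0.2005]] ctr [0.5329 0.1867 0.058 ] sides 0.052622663072242934 0.015079053707554796
```

View pics/w3.png

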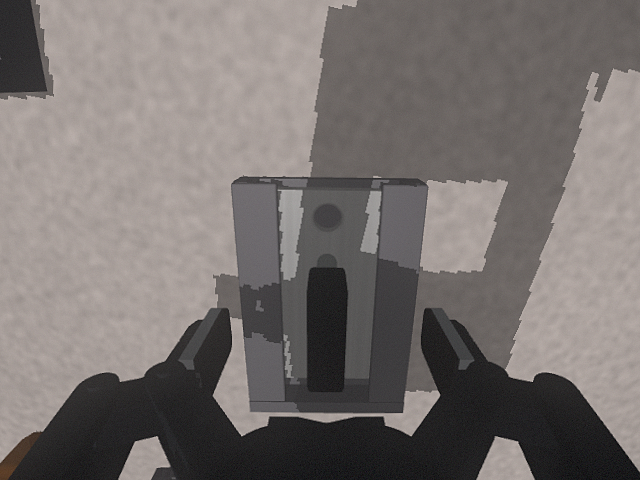

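The bar is centred between the fingers (columns 307–347, midline about 326). I'll lower 3 mm and grip.

```bash
python3 -m pendant '[[0,0,0,0.2,0,0.28,0],[0,0,0,0,0,0,0.5],[0,0,0,0,0,0,0.8],[0,0,0,0,0,0,1],[0,0,0,0,0,0,1],[0,0,0,0,0,0,1],[0,0,0,0,0,0,1]]' 70
python3 - <<'E'
from meas import *
o=observe(); print(o["wrist_force"],o["ft_torque"],o["position"],o["grip_width"],o["grasp_force"],o["qpos"])
E
```

```text
time_s: 4.0
position: [0.5324, 0.1868, 0.0257]
tool_rot: [-0.1, 0.995, 0.0, 0.0]
wrist_force: [-0.9, 0.6, 2.8]
grip_width: 0.177
grasp_force: 69.6
[-0.8522  0.5507  2.8485] [0.084  0.0946 0.0279] [0.5324 0.1868 0.0257] 0.17704329448973105 69.58835363388062 [ 0.215   0.5675  1.7778 -0.      0.796  -1.5569]
```

```bash
python3 -m pendant '[[0,0,0,0,0,-0.15,1],[0,0,0,0,0,0,1],[0,0,0,1,0,0,1],[0,0,0,1.5,0,0,1],[0,0,0,1.5,0,0,1],[0,0,0,0,0,0,1]]'
python3 - <<'E'
from meas import *
o=observe(); print(o["wrist_force"],o["ft_torque"],o["position"],o["grip_width"])
c=cam("wrist"); save(c,"w4")
E
```

```text
time_s: 4.75
position: [0.4903, 0.1782, 0.0268]
tool_rot: [-0.101, 0.995, -0.0, -0.002]
wrist_force: [0.7, -0.0, -3.6]
grip_width: 0.181
grasp_force: 68.7
[ 0.7035 -0.0051 -3.6306] [-0.0198  0.025   0.0145] [0.4903 0.1782 0.0268] 0.18097202963745412
```

View pics/w4.png

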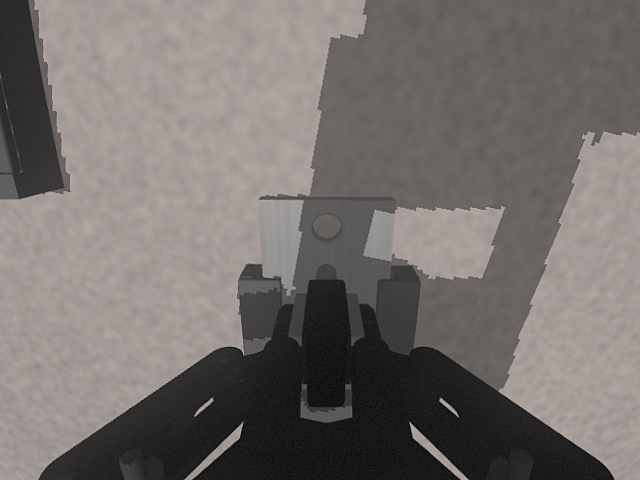

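The lid slides out freely: its plate spans columns 260–395, centred between the holder walls, and its weight of about 3.6 N is carried. I'll continue out past 130 mm and lift.

```bash
python3 -m pendant '[[0,0,0,1.5,0,0,1],[0,0,0,2,0,0,1],[0,0,0,2,0,0,1],[0,0,0,2,0,0,1],[0,0,0,1.7,0,0,1],[0,0,0,0,0,0,1],[0,0,0,0,0,0,1]]'
python3 - <<'E'
from meas import *
o=observe(); print(o["wrist_force"],o["ft_torque"],o["position"],np.linalg.norm(o["position"][:2]-[.5324,.1868]))
E
```

```text
time_s: 5.68
position: [0.4044, 0.1606, 0.0273]
tool_rot: [-0.1, 0.995, 0.0, 0.001]
wrist_force: [0.6, -0.5, -3.1]
grip_width: 0.176
grasp_force: 68.7
[ 0.6211 -0.4803 -3.1294] [-0.0185 -0.0361  0.0028] [0.4044 0.1606 0.0273] 0.1306961007552715
```

```bash
python3 -m pendant '[[0,0,0,0,0,-3,1],[0,0,0,0,0,-4.5,1],[0,0,0,0,0,-5,1],[0,0,0,0,0,-5,1],[0,0,0,0,0,0,1]]'
python3 - <<'E'
from meas import *
import pickle
c=pickle.load(open("top0.pkl","rb")); q=onz(c,[[394.5,211.3],[399.9,243.9]],.07); print(q,q.mean(0)); d=q[0]-q[1]; print(np.linalg.norm(d),np.degrees(np.arctan2(d[1],d[0])))
go([.71,-.175,.20],np.radians(100)); print(observe()["qpos"])
E
```

```text
time_s: 6.3
position: [0.4072, 0.1613, 0.206]
tool_rot: [-0.1, 0.995, 0.001, 0.005]
wrist_force: [0.9, 0.5, -4.3]
grip_width: 0.175
grasp_force: 69.0
[[ 0.6591 -0.1941  0.07  ]
 [ 0.5781 -0.205   0.07  ]] [ 0.6186 -0.1995  0.07  ]
0.0817648803086916 7.677215701921608
shift cm [-22.9413 -39.0038   0.8284] turn [0.0002 0.0103 0.0267] t 6.3
[ 0.2193  0.1468  1.882  -0.0001  1.1024 -1.5527]
```

```bash
python3 -m pendant '[[0,0,0,-1.3,-2.2,0,1],[0,0,0,-2.4,-4.1,0,1],[0,0,0,-2.4,-4.1,0,1],[0,0,0,-2.4,-4.1,0,1],[0,0,0,-2.4,-4.1,0,1],[0,0,0,-2.4,-4.1,0,1],[0,0,0,-2.4,-4.1,0,1],[0,0,0,-2.4,-4.1,0,1],[0,0,0,-2.4,-4.1,0,1],[0,0,0,-2.4,-4.1,0,1]]'
python3 -m pendant '[[0,0,0.065,0,0,0,1],[0,0,0,0,0,0,1],[0,0,0,0,0,0,1]]'
python3 - <<'E'
from meas import *
import pickle
c=cam("wrist"); save(c,"w5"); pickle.dump(c,open("w5.pkl","wb")); go([.71,-.175,.20],np.radians(97.7))
print(proj(c,[[.659,-.194,.07],[.578,-.205,.07]]))
E
```

```text
time_s: 7.55
position: [0.7059, -0.1782, 0.1989]
tool_rot: [-0.1, 0.995, 0.001, -0.001]
wrist_force: [1.2, -0.1, -2.9]
grip_width: 0.181
grasp_force: 68.9
time_s: 7.92
position: [0.7047, -0.1764, 0.2004]
tool_rot: [-0.069, 0.998, 0.0, -0.001]
wrist_force: [-0.0, -0.2, -3.2]
grip_width: 0.174
grasp_force: 69.3
shift cm [-0.5293  0.0609  0.0948] turn [ 0.0008 -0.0015  0.0033] t 7.975
[[312.7183 174.2959]
 [311.8398  62.3916]]
```

View pics/w5.png

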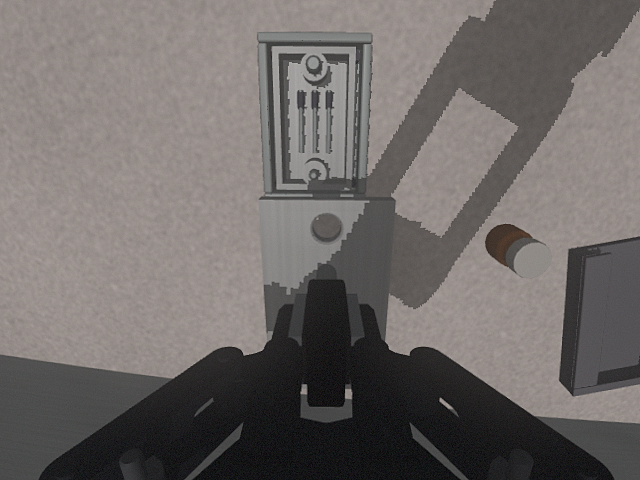

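The stand is seen clearly with the big dowel at (314,64), the small one at (315,174), and the lid's big hole at (326,227). That confirms the thick dowel at the robot end. Next come subpixel centres.

Run:
```python
from meas import *
import pickle
c=pickle.load(open("w5.pkl","rb")); h=cv2.cvtColor(c["img"],cv2.COLOR_BGR2GRAY)
out=[]
for (u,v) in((314,64),(315,174),(326,227)):
    s=cv2.resize(h[v-20:v+20,u-20:u+20],(400,400),interpolation=cv2.INTER_CUBIC)
    s=cv2.normalize(s,None,0,255,cv2.NORM_MINMAX); 
    for k in range(0,400,50): cv2.line(s,(k,0),(k,6),255); cv2.line(s,(0,k),(6,k),255)
    out.append(s)
m=cv2.resize(np.hstack(out),(800,267)); cv2.imwrite("pics/c5.png",m)
# plate side edges on hole rows & tray edges
for v in(215,240): print(v,h[v,252:272],h[v,384:402])
```

```text
215 [145 146 143 146 143 146 141 139 137 140 140 141 142 142 144 142 141 141
 142 147] [ 83  82  83  82  82  83  81  85  84  87  85  85  89  88  88  85 133 141]
240 [148 145 145 143 144 146 145 144 138 134 133 133 137 136 138 142 140 137
 136 138] [83 79 82 80 79 81 81 82 83 87 90 93 90 93 90 92 89 91]
```

View pics/c5.png

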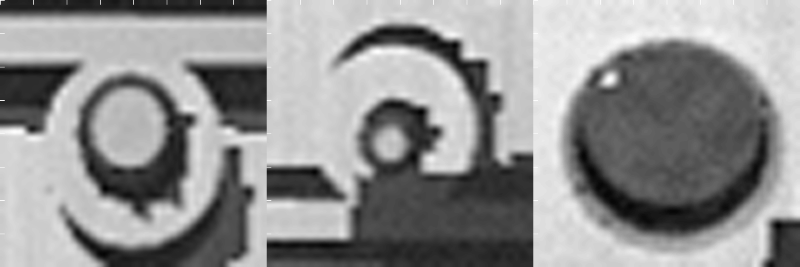

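Run:
```python
from meas import *
import pickle
c=pickle.load(open("w5.pkl","rb")); o=observe(); A=R.from_quat(o["tool_rot"]); p=o["position"]
q=onz(c,[[312.75,62.45],[313.0,175.1]],.070); d=q[1]-q[0]; yaw=np.degrees(np.arctan2(d[1],d[0])); print(q,q.mean(0),np.linalg.norm(d),yaw)
hp=onz(c,[[326.2,227.5]],p[2]-.0117); hl=A.inv().apply(hp-p); print("hole tool",hl)
# bar extents from row edges (top z = tcp+.0323)
bar(c,p+A.apply([0,0,-.0323]),38,p[2]+.0323)
print("tcp",p, A.as_matrix()[:,1])
```

```text
[[ 0.5779 -0.2043  0.07  ]
 [ 0.6596 -0.1937  0.07  ]] [ 0.6188 -0.199   0.07  ] 0.08234846215863413 7.4232903799345795
hole tool [[ 0.0388 -0.0006  0.0118]]
bar px ((326.5, 353.5), (119.0, 119.0), 90.0) area 10484 
 [[ 0.6816 -0.2021]
 [ 0.6756 -0.1589]
 [ 0.7315 -0.1475]
 [ 0.7385 -0.1977]] ctr [ 0.7068 -0.1766  0.2333] sides 0.04364397530902349 0.057042532467067655
tcp [ 0.7048 -0.1763  0.201 ] [-0.1372  0.9905  0.0008]
```

Run:
```python
from meas import *
go([.6165,-.1989,.110],np.radians(97.5))
```

```text
shift cm [ 9.0464 -1.0304  9.1086] turn [ 0.0007 -0.0015  0.0067] t 7.975
```

```bash
python3 -m pendant '[[0,0,0.006,3,-0.35,0,1],[0,0,0,3,-0.35,0,1],[0,0,0,3,-0.35,0,1],[0,0,0,0,0,3,1],[0,0,0,0,0,3,1],[0,0,0,0,0,2.5,1],[0,0,0,0,0,0.5,1],[0,0,0,0,0,0,1],[0,0,0,0,0,0,1]]'
python3 - <<'E'
from meas import *
import pickle
c=cam("wrist"); pickle.dump(c,open("w6.pkl","wb")); go([.6165,-.1989,.110],np.radians(97.5))
o=observe(); A=R.from_quat(o["tool_rot"]); print(A.as_euler("xyz",degrees=True),o["position"])
u=proj(c,[[.578,-.2043,.07]])[0]; print("pred dowel top",u, "hole", proj(c,o["position"]+A.apply([.0388,-.0003,.0117])))
x,y=u.astype(int); s=c["img"][y-30:y+30,x-40:x+40]; cv2.imwrite("pics/c6.png",cv2.convertScaleAbs(cv2.resize(s,(800,600),interpolation=cv2.INTER_CUBIC),alpha=1.3)); print(x-40,y-30)
E
```

```text
time_s: 9.1
position: [0.6187, -0.1996, 0.1135]
tool_rot: [-0.065, 0.998, -0.001, 0.001]
wrist_force: [0.1, -0.5, -3.1]
grip_width: 0.173
grasp_force: 69.1
shift cm [0.2019 0.0994 0.343 ] turn [-0.0014  0.0021 -0.0004] t 9.15
[-179.9185    0.1199 -172.5242] [ 0.6186 -0.1996  0.1134]
pred dowel top [328.3464 207.0705] hole [[326.6735 226.7946]]
288 177
```

View pics/c6.png

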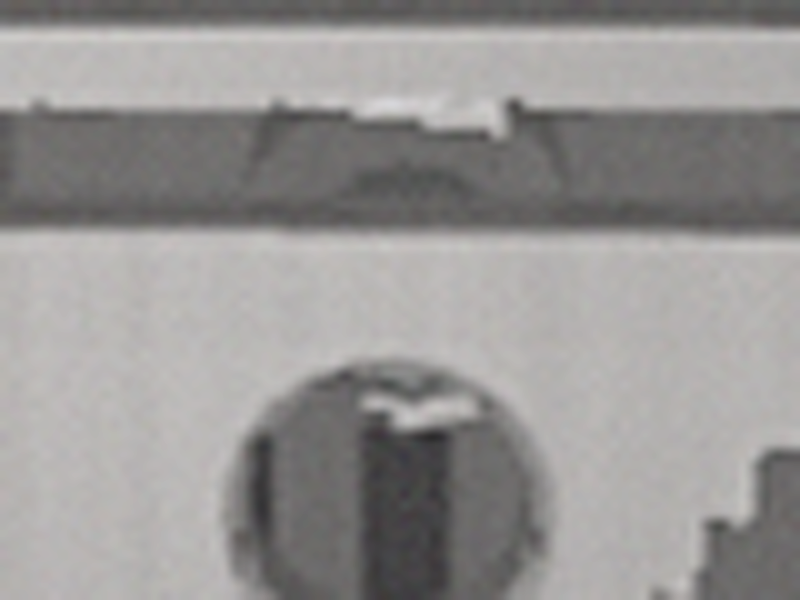

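The crop shows the big dowel's base just beyond the plate edge at about column 329, with the hole centred near column 327. That matches the computed correction of +2.0 mm in x and +1.0 mm in y.

```bash
python3 -m pendant '[[0,0,0,0.2,0.1,1,1],[0,0,0,0,0,1,1],[0,0,0,0,0,0,1],[0,0,0,0,0,0,1],[0,0,0,0,0,0,1]]'
python3 - <<'E'
from meas import *
import time
for i in range(3):
    cam("wrist"); go([.6165,-.1989,.090],np.radians(97.5))
o=observe(); print(o["position"],o["wrist_force"],o["ft_torque"])
E
```

```text
time_s: 9.78
position: [0.6158, -0.1987, 0.0923]
tool_rot: [-0.065, 0.998, -0.0, 0.0]
wrist_force: [-0.3, 0.1, -3.3]
grip_width: 0.176
grasp_force: 69.3
shift cm [-0.065  -0.0342  0.23  ] turn [-0.0004  0.0005 -0.0007] t 9.825
shift cm [-0.0704 -0.0314  0.2302] turn [-0.0004  0.0004 -0.0007] t 9.875
shift cm [-0.0735 -0.0346  0.2281] turn [-0.0004  0.0004 -0.0007] t 9.925
[ 0.6157 -0.1987  0.0923] [-0.3729 -0.3764 -3.2514] [-0.0157  0.0043 -0.0178]
```

```bash
python3 -m pendant '[[0,0,0,-0.07,-0.03,0,1],[0,0,0,0,0,0.2,1],[0,0,0,0,0,0.2,1],[0,0,0,0,0,0.1,1],[0,0,0,0,0,0,1],[0,0,0,0,0,0,1]]'
python3 -m pendant '[[0,0,0,0,0,0.15,1],[0,0,0,0,0,0.1,1],[0,0,0,0,0,0,1],[0,0,0,0,0,0,1]]'
python3 - <<'E'
from meas import *
cam("wrist"); go([.6165,-.1989,.0757],np.radians(97.5))
o=observe(); print(o["position"],o["wrist_force"],o["ft_torque"])
E
```

```text
time_s: 10.68
position: [0.6163, -0.1988, 0.087]
tool_rot: [-0.065, 0.998, -0.0, -0.0]
wrist_force: [0.4, 0.2, -3.7]
grip_width: 0.178
grasp_force: 69.3
time_s: 11.18
position: [0.6163, -0.1988, 0.0845]
tool_rot: [-0.065, 0.998, -0.0, -0.0]
wrist_force: [-0.5, 1.0, -3.3]
grip_width: 0.175
grasp_force: 69.3
shift cm [-0.0187 -0.0159  0.884 ] turn [-0.0001  0.     -0.0007] t 11.225
[ 0.6163 -0.1988  0.0845] [ 0.3022 -0.2479 -3.1425] [-0.0671  0.0275 -0.0284]
```

The underside is about 5 mm below the dowel tips with no contact force, so the dowels are in the holes. I'll continue down.

```bash
python3 -m pendant '[[0,0,0,0,0,0.15,1],[0,0,0,0,0,0.15,1],[0,0,0,0,0,0.15,1],[0,0,0,0,0,0.15,1],[0,0,0,0,0,0,1],[0,0,0,0,0,0,1]]'
python3 -m pendant '[[0,0,0,0,0,0.15,1],[0,0,0,0,0,0.1,1],[0,0,0,0,0,0,1],[0,0,0,0,0,0,1]]'
python3 - <<'E'
from meas import *
cam("wrist"); o=observe(); print(o["position"],o["wrist_force"],o["ft_torque"])
E
```

```text
time_s: 11.98
position: [0.6162, -0.1988, 0.0785]
tool_rot: [-0.065, 0.998, -0.0, -0.0]
wrist_force: [-0.0, -1.3, -2.9]
grip_width: 0.178
grasp_force: 69.3
time_s: 12.48
position: [0.6163, -0.1987, 0.076]
tool_rot: [-0.065, 0.998, -0.0, -0.0]
wrist_force: [0.8, 0.1, -4.0]
grip_width: 0.179
grasp_force: 69.3
[ 0.6163 -0.1988  0.076 ] [ 0.4743  0.1104 -3.0901] [ 0.0303 -0.0098  0.022 ]
```

```bash
for i in 1; do python3 -m pendant '[[0,0,0,0,0,0.05,1],[0,0,0,0,0,0,1],[0,0,0,0,0,0,1]]'; python3 -m pendant '[[0,0,0,0,0,0.05,1],[0,0,0,0,0,0,1],[0,0,0,0,0,0,1]]'; python3 -m pendant '[[0,0,0,0,0,0.05,1],[0,0,0,0,0,0,1],[0,0,0,0,0,0,1]]'; python3 -m pendant '[[0,0,0,0,0,0.1,1],[0,0,0,0,0,0,1],[0,0,0,0,0,0,1]]';python3 -m pendant '[[0,0,0,0,0,0.1,1],[0,0,0,0,0,0,1],[0,0,0,0,0,0,1]]'; done | egrep 'position|force|rot'
```

```text
position: [0.6163, -0.1988, 0.0757]
tool_rot: [-0.065, 0.998, -0.0, 0.0]
wrist_force: [-0.2, -0.8, -1.7]
grasp_force: 69.6
position: [0.6164, -0.1988, 0.0754]
tool_rot: [-0.065, 0.998, -0.0, 0.0]
wrist_force: [-2.7, 0.2, 2.0]
grasp_force: 70.2
position: [0.6163, -0.1988, 0.0746]
tool_rot: [-0.065, 0.998, -0.0, 0.0]
wrist_force: [-1.1, 0.5, 3.4]
grasp_force: 70.2
position: [0.6164, -0.1988, 0.0736]
tool_rot: [-0.065, 0.998, -0.0, 0.0]
wrist_force: [-1.7, 0.7, 3.8]
grasp_force: 70.3
position: [0.6164, -0.1988, 0.0726]
tool_rot: [-0.065, 0.998, -0.0, 0.0]
wrist_force: [-1.0, 0.2, 4.2]
grasp_force: 70.4
```

Contact came at TCP z ≈ 0.0755, exactly the flush height, and the spring is yielding. Mid-travel is at TCP z ≈ 0.0685.

```bash
python3 -m pendant '[[0,0,0,0,0,0.1,1],[0,0,0,0,0,0.1,1],[0,0,0,0,0,0.1,1],[0,0,0,0,0,0.1,1],[0,0,0,0,0,0,1],[0,0,0,0,0,0,1],[0,0,0,0,0,0,1],[0,0,0,0,0,0,1]]'
python3 - <<'E'
from meas import *
for i in range(4):
    c=cam("wrist"); o=observe(); print(o["position"],o["wrist_force"],o["ft_torque"],o["grip_width"])
A=R.from_quat(o["tool_rot"]);p=o["position"]
h=cv2.cvtColor(c["img"],cv2.COLOR_BGR2GRAY)
u=proj(c,p+A.apply([.0388,0,.0057]))[0]; x,y=u.astype(int); print("dowel top pred",u); print(h[y-20:y+21:4,x-20:x+21:4])
E
```

```text
time_s: 15.4
position: [0.6164, -0.1988, 0.0691]
tool_rot: [-0.065, 0.998, -0.0, 0.0]
wrist_force: [-2.2, 0.8, 8.0]
grip_width: 0.177
grasp_force: 70.8
[ 0.6164 -0.1988  0.0691] [-2.4763  1.374   7.7154] [ 0.1521  0.435  -0.0477] 0.18118998035935416
[ 0.6164 -0.1988  0.0691] [-3.1139  0.9915  8.4565] [ 0.1701  0.5137 -0.0152] 0.17739763363964695
[ 0.6164 -0.1988  0.0691] [-2.9905  1.0351  8.4069] [0.1635 0.469  0.0075] 0.17453249811162816
[ 0.6164 -0.1988  0.0691] [-2.6133  0.7361  8.5612] [ 0.1796  0.4466 -0.0153] 0.17610302433274058
dowel top pred [327.377  230.6937]
[[147 144 144 145 141 145 146 142 140 138 141]
 [146 144 148 127  66  85  93 142 143 141 143]
 [145 143 106  77  80  79  73  63 122 138 142]
 [146 125 113  85  92  92  67  73  85 140 143]
 [144 110  85  98 125 128 125  79  79 128 142]
 [141 107  82 118 125 121 122 106  63 126 140]
 [144 128  68 117 124 120 124 103  76 136 139]
 [143 139 116  68 126 124 125  69 118 135 139]
 [139 141 142 119  86  81 126 132 134 135  72]
 [140 137 137 136 139 140 144 139 136  73  84]
 [137 137 136 138 139 136 141 139 137  81  80]]
```

The bright dowel top shows inside the hole, and travel is about 6.4 mm. I'll add 0.5 mm and hand in.

```bash
python3 -m pendant '[[0,0,0,0,0,0.05,1],[0,0,0,0,0,0,1],[0,0,0,0,0,0,1],[0,0,0,0,0,0,1]]'
python3 -c "
from plant import env
print(env.close_job())"
```

```text
time_s: 16.1
position: [0.6164, -0.1988, 0.0686]
tool_rot: [-0.065, 0.998, -0.0, 0.0]
wrist_force: [-2.7, 0.4, 8.4]
grip_width: 0.177
grasp_force: 70.9
the job is handed in; nothing more can be done
None
```

I handed the job in at 16.1 s: the lid is seated on both dowels, flush going by its height on contact, and held about 7 mm down (8.4 N) with the handle still gripped; the hand-in returned no verdict.

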